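# Hook the parts tray onto the slotted bench upright

### The job

Pick up the red hook-on parts tray, press its four steel hooks through the four slots of the black strip on the upright until the tray's back is flush on the strip, and then push it down until the hooks are fully home and the brass catch has sprung out again above its back plate; let go and leave it hanging there. The strip is clamped somewhat to one side of its post, so feel for the slots with a light touch and never force the tray against the upright. Leave the charger, the solder spool and the multimeter where they are.

Things in the scene. Friction and masses are not known exactly. Their poses are not given: they have to be found in the camera images.
- tray_grip (a point): Middle of the grey grip rib of the red two-bay tray (126 long in x, 110 wide in y, 0.2 kg, upright on the bench), 38 mm above the tray's underside. z up, +x towards its back plate. Rib 14 mm thick (y), from x=-64 to +54 mm, top 17 mm above this point; tray floor 34 mm below it; outer rims 16 mm high at y=+-53 mm: the bays beside the rib are free for fingers.
- hooks (a point): On the tray: centre of its 4 steel hooks, on the back face (x=0 here), 60 mm in +x of and 6 mm above the rib point; same axes. Hooks stand 10 mm out to +x, 6 mm wide, at y=+-20 mm: neck 8 mm tall, underside at z=-24 and +16 mm; at its end a lip 4.5 mm thick reaching 8 mm below that, 5.5 mm off the back face. Back plate 66 wide, 6 thick, from z=-44 to +34 mm.
- slots (a point): Nominal slot-pattern centre on the front face of the upright's black strip (4 mm, friction 0.25), 121 mm over the bench. z up, +x into the post; hung, the tray's axes are parallel to these. 4 slots 8 mm wide, 22 tall, at z=-20 and +20 mm, y=+-20 mm shifted sideways 3.5 to 11 mm off this point (side and amount not measured, fixed). 26 mm free depth behind the face.
- post_top (a point): Top middle of the fixed aluminium channel post behind the strip, 36 mm in +x of the strip's face, 168 mm over the bench (strip's top too). Post 120 mm wide; steel foot 150 wide, 12 high, reaching 20 mm before the face. Rib point against slot centre: hooks pass at z=-2 mm (+-3), touch the face at x=-70, flush at x=-60, fully home at z=-13 mm (11 mm down; up to 2 mm more as it sags once let go).
- catch (a joint): Brass spring catch: round-nosed 8 mm pin, 5 mm out of the strip's face on the strip's middle line, 32.5 mm above the slot centre. Value: m pressed in, 0 out, 0.005 flush; 5.4 N to start, 10 N flush. The back plate presses it in as the hooks go through and then drags, so weight alone does not bring the tray home; fully home, it springs out over the plate's upper edge.
- charger_mid (a point): Centre of the loose white battery charger, 100 x 100 x 45 mm (this point 22.5 mm above the bench). Leave alone.
- spool_mid (a point): Centre of the loose blue and silver solder spool standing on the bench, diameter 60 mm, height 44 mm. Leave alone.
- meter_mid (a point): Centre of the loose red multimeter lying on the bench, 150 mm (x) x 75 mm (y) x 36 mm high. Leave alone.
There are look-alikes about, which are no part of the job. What is shaped like the part that bears tray_grip but purple is not meant.

How it is judged (in metres and radians):
On the way, in this order (a step that is already met when the one before it is completed fails the run):
1. the tray is lifted clear of the bench (height (world z) of tray_grip above 0.07 m), for 0.1 s.
2. all four hooks are through the slots with the tray's back within 3 mm of the strip, the catch pressed in, and the tray still raised (x of hooks in the frame of slots above -0.003 m and z of hooks in the frame of slots between -0.002 and 0.009 m and value of joint catch above 0.0025 m), for 0.05 s.
At the end, for the whole second after the job is handed in: The tray hangs released and at rest on the upright: hooks fully home (hook centre 7 mm below the slot-pattern centre, within 2 mm), back flush on the strip (within 2.5 mm), square and level within 0.07 rad, the brass catch out again (pressed in less than 1.5 mm) (x of hooks in the frame of slots between -0.0025 and 0.0025 m and y of hooks in the frame of slots between -0.014 and 0.014 m and z of hooks in the frame of slots between -0.009 and -0.005 m and angle between the x axis of tray_grip and the x axis of slots, either way round below 0.07 rad and angle between tray_grip's own z axis and vertical below 0.07 rad and value of joint catch below 0.0015 m and linear speed of tray below 0.01 m/s); the robot touches nothing.
It fails at once if the tray is forced against the upright with more than 40 N (contact force between tray and upright above 40 N).
It fails at once if the charger, the spool or the multimeter is pushed more than 15 mm (distance of any of charger_mid, spool_mid, meter_mid from where it was at the start of the episode above 0.015 m).
It also fails if it takes over 70 s, if anything falls off the work surface, if the arm or the gripper's body presses on something with over 40 N, if the wrist force passes 120 N, or if a joint passes its speed limit or range.

### The arm

A 6-joint arm with a two-finger parallel gripper is mounted at the origin on the work surface. World frame = base frame: x ahead of the robot, y to its left, z up, the work surface at z = 0. Lengths are in mm, angles in degrees, forces in N, time in s.
With the tool pointing down it reaches from about 350 to 850 mm from the base axis. Payload 8.1 kg.
Tool frame: the origin (TCP) lies midway between the tips of the shut fingers; the grasp point (between the pads) lies 19 mm behind it; z points along the fingers, y is the direction in which the jaws open and shut (so a half turn about z gives the same grasp; the last joint's range is limited). The gripper opens to 85 mm and grips with 20 to 120 N. Pads are 22 mm wide; open, the fingers measure 114 mm over their backs; the gripper's body (76 mm by 85 mm) begins 54 mm behind the grasp point. The pads swing forward as they close: fully open they stand 13 mm farther back than shut.
Start: joints at [72.399, 7.471, 85.268, -0, 87.261, -4.893], TCP at [131.969, 585.311, 231.292] pointing down, gripper open.
Joint ranges: [-169.43, 169.43], [-51.17, 129.36], [1.28, 143.12], [-76.62, 256.62], [0, 156.53], [-152.29, 152.29]. Speed limits (degrees/s): [136.94, 136.94, 159.86, 180, 180, 180].

### API

Orientations are given as [roll, pitch, yaw] about the fixed x, y, z axes, in that order (R = Rz(yaw) Ry(pitch) Rx(roll)).
In Python, from bench import r gives the robot as it stands.
- The arm moves only by the tool carry_out, never from a script. Its argument "increments" is a list of rows, each a list of 3 entries, a list of its own where there are three numbers: the shift along the tool's x, y, z in m, then the turn, a rotation vector about the tool's x, y, z in rad, then the closure, from 0 (fully open) to 1 (shut). A call has 1 to 12 rows; each row shifts and turns the pose as measured when the row begins, along the tool's axes as they then stand; what a row does not reach is not made up. A row lasts 1/10 s, in which the tool goes at most 50 mm and 8.59 degrees, less where a joint would pass 70% of its speed; a pose out of reach is approached as far as the arm can. A call with a gripper value outside its range is refused whole. The fingers move at their own pace and stop on an object; "newtons" is the grip in N (left out, the last holds). Time passes only in rows, so rows that do not move let the fingers close. It gives the time, the measured TCP pose, the force and the opening at its end, in the units of the state.
- r.sense(): the state, without advancing time (a new reading comes with each control period).
- r.snapshot(name): name is "side" or "top" or "wrist"; returns a dict with "image" (400x640x3 uint8, blue, green, red), "vertical_fov" (degrees; the focal length in pixels is half the picture's height over the tangent of half this angle, whatever the lens; pixels are square), "cx", "cy" (the principal point, pixels), "k1" (the pictures are not rectified: a ray, as slopes to the right and down, at radius r is drawn at 1 + k1 r^2 times it, then the intrinsics apply), "rvec" (rotation vector, rad) and "tvec" (3), from world to camera coordinates, as OpenCV has them. Camera axes: x right, y down, z forward; pixel columns grow to the right and rows downward; lengths in mm; the calibration is good to about 2 mm. A picture is of the moment at which its call begins. There is no depth.
- r.hand_in(): hands the job in, once; it reports no verdict.
The state is a dict: "time": time; "joint_pos": joint angles; "qd": joint speeds; "joint_efforts": joint torques, N m; "tool_pos": TCP position; "tcp_rot": TCP orientation; "ft_force": force on the tool from outside, world axes, zero at the start; "wrist_torque": the same for the moment, N m; "finger_gap": finger opening in mm.
Only numpy, scipy, OpenCV 4.12 (cv2) and the standard library are available. Lean on these libraries where they do the work, as an engineer would, in place of code of your own. Each camera call takes 0.05 s, during which the arm holds its last target.

## Working session

There is one attempt and no reset: what is moved stays moved. The work goes in short steps, Python scripts to look and compute and a tool call to move; the robot and the scene stay as the last step left them, time stands still between calls to the robot, and variables do not carry over. Pictures are saved under pics/ and viewed, and the job is handed in when it is done.

Besides the shell and the picture viewer there is one more tool, called after ">>>" as name(argument=value, ...) on one line, values as JSON. carry_out: Moves the arm, as the interface text tells. Its arguments: {"type":"object","properties":{"increments":{"type":"array"},"newtons":{"type":"number"}},"required":["increments"]}

```bash
ls; mkdir -p pics
python3 - <<'E'
from bench import r
import cv2
print(r.sense())
for n in ["side","top","wrist"]:
    s=r.snapshot(n); cv2.imwrite(f"pics/{n}0.png",s["image"]); print(n,{k:v for k,v in s.items() if k!="image"})
E
```

```text
pics
{'time': 0.0, 'joint_pos': array([ 7.24001516e+01,  7.51624161e+00,  8.53293636e+01, -1.01530579e-03,
        8.72613811e+01, -4.89385670e+00]), 'qd': array([ 0.00253747,  0.01317119,  0.07107639,  0.08002944,  0.02024431,
       -0.06143781]), 'joint_efforts': array([-2.40223534e-05, -5.69429147e+01, -5.00536323e+01, -4.37455346e-04,
        1.53802283e-02, -2.81826470e-05]), 'tool_pos': array([131.7944681 , 584.78170482, 230.23180681]), 'tcp_rot': array([-1.79893317e+02, -8.11665014e-03,  1.67294050e+02]), 'ft_force': array([-0.45291108,  0.08034776,  0.12293993]), 'wrist_torque': array([ 0.02083047,  0.02064335, -0.0277983 ]), 'finger_gap': 85.55762752528301}
side {'vertical_fov': 44.053720291917514, 'cx': 316.8937831461101, 'cy': 201.40324887445917, 'k1': 0.007415090249586001, 'rvec': array([ 2.0542955 , -0.48096267,  0.30316715]), 'tvec': array([-519.35998651,  232.9763546 ,  870.68250212])}
top {'vertical_fov': 42.03853530467054, 'cx': 318.4207233389739, 'cy': 192.33442457724738, 'k1': -0.0672455799945252, 'rvec': array([ 2.18045787, -2.22158286,  0.04476551]), 'tvec': array([   9.12454716,  568.4046859 , 1479.36986832])}
wrist {'vertical_fov': 64.7356936488926, 'cx': 321.7143863019632, 'cy': 200.85362677069452, 'k1': -0.009137775324563346, 'rvec': array([-2.26518255, -1.81344067, -0.26410691]), 'tvec': array([-599.61968575,  -38.89867793,  379.1788203 ])}
```

View pics/side0.png

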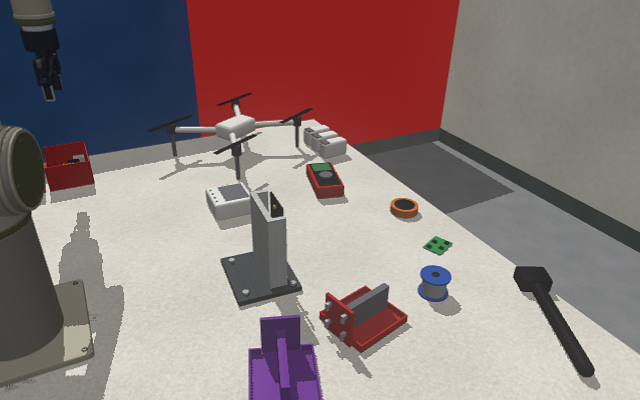

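View pics/top0.png

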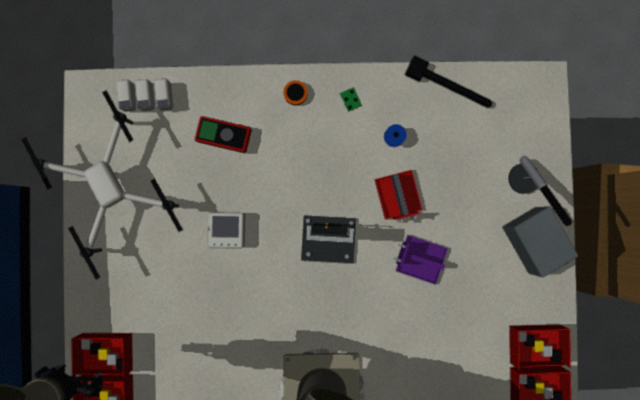

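View pics/wrist0.png

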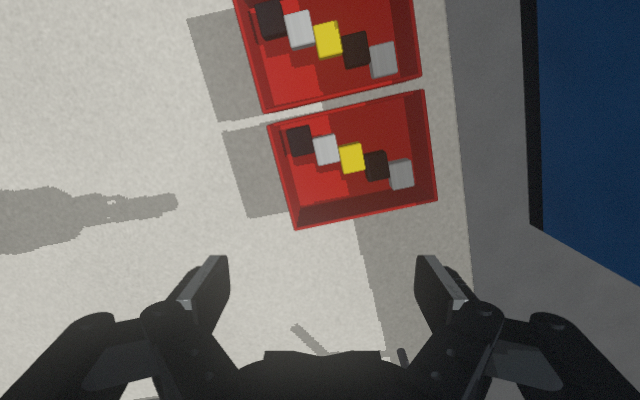

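```bash
cat > h.py <<'E'
import numpy as np, cv2
from bench import r
def snap(n):
    s=r.snapshot(n); im=s["image"]; h=im.shape[0]
    f=h/2/np.tan(np.radians(s["vertical_fov"]/2))
    s["K"]=np.array([[f,0,s["cx"]],[0,f,s["cy"]],[0,0,1]]); s["D"]=np.array([s["k1"],0,0,0.])
    s["R"]=cv2.Rodrigues(s["rvec"])[0]; s["C"]=-s["R"].T@s["tvec"]; return s
def ray(s,px):
    # px (N,2)
    p=cv2.undistortPointsIter(np.array(px,float).reshape(-1,1,2),s["K"],s["D"],None,None,(3,50,1e-9)).reshape(-1,2)
    d=np.c_[p,np.ones(len(p))]@s["R"]; return d/np.linalg.norm(d,axis=1)[:,None]
def plane(s,px,z):
    d=ray(s,px); return s["C"]+d*((z-s["C"][2])/d[:,2])[:,None]
def proj(s,P):
    return cv2.projectPoints(np.array(P,float).reshape(-1,1,3),s["rvec"],s["tvec"],s["K"],s["D"])[0].reshape(-1,2)
def tri(ss,pxs):
    A=np.zeros((3,3));b=np.zeros(3);ds=[]
    for s,p in zip(ss,pxs):
        d=ray(s,[p])[0];M=np.eye(3)-np.outer(d,d);A+=M;b+=M@s["C"];ds.append((s["C"],d))
    X=np.linalg.solve(A,b); return X,[np.linalg.norm(np.cross(X-c,d)) for c,d in ds]
def crop(s,x0,y0,x1,y1,k,name):
    cv2.imwrite("pics/"+name,cv2.resize(s["image"][y0:y1,x0:x1],None,fx=k,fy=k,interpolation=cv2.INTER_CUBIC))
E
python3 - <<'E'
from h import *
s=snap("side"); crop(s,200,170,450,400,3.2 if 0 else 2.5,"sc.png"); print(s["C"], s["R"])
t=snap("top"); crop(t,280,110,480,300,4,"tc.png"); print(t["C"], t["R"])
E
```

```text
[ 163.10541051 -797.67965748  647.46010378] [[ 0.8910211  -0.45356893  0.01888443]
 [-0.21266657 -0.45380548 -0.86535167]
 [ 0.40106649  0.76703051 -0.5008092 ]]
[ 5.08218189e+02 -5.80711078e-01  1.50113833e+03] [[-1.86800269e-02 -9.99825503e-01 -1.40977998e-04]
 [-9.99008228e-01  1.86704572e-02 -4.04224514e-02]
 [ 4.04180299e-02 -6.14254297e-04 -9.99182669e-01]]
```

View pics/sc.png

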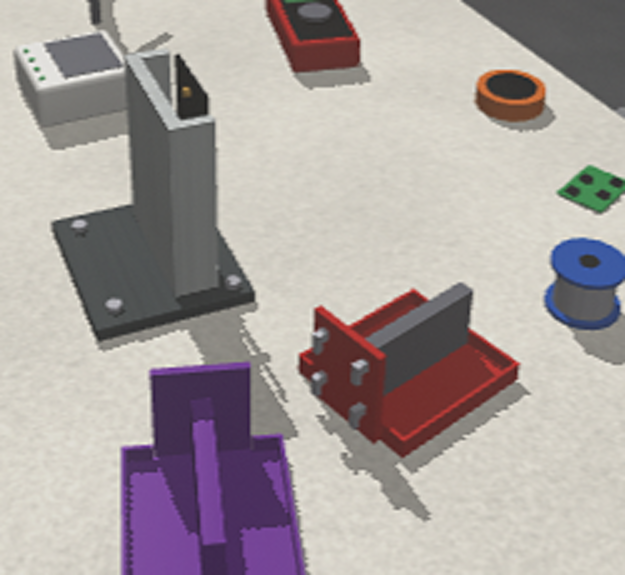

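View pics/tc.png

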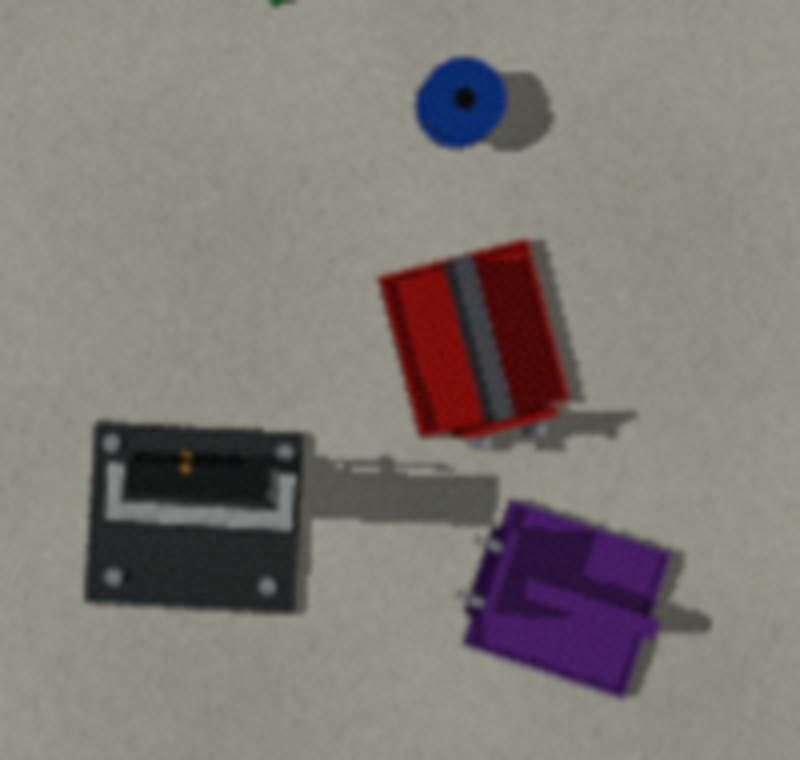

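Run:
```python
from h import *
t=snap("top"); s=snap("side")
c=lambda x,y:(280+(x+.5)/4-.5,110+(y+.5)/4-.5)
def show(n,pts,z): print(n,np.round(plane(t,[c(*p) for p in pts],z),1).tolist())
show("post web corners",[(107,520),(293,530)],168)
show("post front corners",[(107,462),(295,474)],168)
show("catch",[(186,460)],153)
show("foot",[(97,423),(306,434),(298,610),(85,600)],12)
show("rib top ends",[(460,258),(500,418)],55)
show("tray corners",[(380,278),(527,241),(568,400),(420,436)],16)
show("spool",[(462,102)],44)
print(np.round(plane(t,[(226,222),(223,134)],[36]),1))
c2=lambda x,y:(200+(x+.5)/2.5-.5,170+(y+.5)/2.5-.5)
print(tri([t,s],[c(186,460),c2(187,91)]))
print(tri([t,s],[c(500,418),c2(400,330)]))
print(np.round(proj(s,[[400,0,168]]),1))
```

```text
post web corners [[441.8, 31.6, 168.0], [433.2, -87.1, 168.0]]
post front corners [[478.8, 31.0, 168.0], [468.9, -89.1, 168.0]]
catch [[478.8, -19.8, 153.0]]
foot [[503.3, 41.3, 12.0], [492.7, -107.9, 12.0], [367.4, -99.6, 12.0], [377.4, 52.1, 12.0]]
rib top ends [[613.6, -214.9, 55.0], [501.6, -240.1, 55.0]]
tray corners [[603.1, -163.0, 16.0], [627.7, -269.2, 16.0], [513.3, -295.6, 16.0], [489.7, -189.0, 16.0]]
spool [[724.6, -220.8, 44.0]]
[[488.7 260.4  36. ]
 [738.3 266.3  36. ]]
(array([477.66619603, -19.33931609, 151.32798721]), [np.float64(1.19560570320852), np.float64(1.1956057032085354)])
(array([ 517.62616373, -246.94322836,   71.44080744]), [np.float64(18.568476131063107), np.float64(18.56847613106292)])
[[233.5 202.7]]
```

```bash
cat >> h.py <<'E'
from scipy.spatial.transform import Rotation as Ro
def tool():
    q=r.sense(); return np.array(q["tool_pos"]),Ro.from_euler("xyz",q["tcp_rot"],degrees=True).as_matrix(),q
def incr(target,rpy):
    p,R,q=tool(); Rt=Ro.from_euler("xyz",rpy,degrees=True).as_matrix()
    return R.T@(np.array(target)-p), Ro.from_matrix(R.T@Rt).as_rotvec()
E
python3 - <<'E'
from h import *
w=snap("wrist");p,R,q=tool()
print(R.T@(w["C"]-p)); print(w["R"]@R)
print(p,incr([560,-230,330],[180,0,-167.3]),incr([560,-230,330],[180,0,12.7]), q["time"])
E
```

```text
[  72.14362203    0.34498729 -143.03086658]
[[ 1.00870641e-03  9.99999491e-01  3.59267458e-05]
 [-9.57881725e-01  9.76538711e-04 -2.87161362e-01]
 [-2.87161251e-01  2.55247935e-04  9.57882222e-01]]
[131.97990082 585.24296146 231.14158152] (array([-596.91147683, -701.10765024,  -98.69159042]), array([-2.37815957e-04, -5.99573001e-05, -4.43507055e-01])) (array([-596.91147683, -701.10765024,  -98.69159042]), array([-8.22374015e-05,  3.26188243e-04,  2.69808558e+00])) 0.4
```

Run:
```python
from h import *
d,v=incr([560,-20,340],[180,0,-4.1]); print(d/17/1000,d,v)
```

```text
[-0.03239436 -0.02919157 -0.00639654] [-550.7040874  -496.2567677  -108.74112196] [-3.65556372e-05  3.63014420e-04  2.99130089e+00]
```

>>> carry_out(increments=[[[-0.024,-0.022,-0.015],[0,0,0],0],[[-0.033,-0.03,-0.015],[0,0,0],0],[[-0.033,-0.03,-0.015],[0,0,0],0],[[-0.033,-0.03,-0.015],[0,0,0],0],[[-0.033,-0.03,-0.01],[0,0,0],0],[[-0.033,-0.03,-0.01],[0,0,0],0],[[-0.033,-0.03,-0.01],[0,0,0],0],[[-0.033,-0.03,-0.01],[0,0,0],0],[[-0.033,-0.03,-0.01],[0,0,0],0]])

```text
time: 1.3
tool_pos: [359.0, 258.1, 343.3]
tcp_rot: [-179.9, 0.1, 167.9]
ft_force: [0.3, 0.8, -0.6]
finger_gap: 85.8
```

>>> carry_out(increments=[[[-0.033,-0.03,0],[0,0,0],0],[[-0.033,-0.03,0],[0,0,0],0],[[-0.033,-0.03,0],[0,0,0],0],[[-0.033,-0.03,0],[0,0,0],0],[[-0.033,-0.03,0],[0,0,0],0],[[-0.033,-0.03,0],[0,0,0],0],[[-0.033,-0.03,0],[0,0,0],0],[[-0.015,-0.013,0],[0,0,0],0],[[0,0,0],[0,0,0.14],0],[[0,0,0],[0,0,0.14],0],[[0,0,0],[0,0,0.14],0],[[0,0,0],[0,0,0.14],0]])

```text
time: 2.5
tool_pos: [561.7, -32.3, 347.3]
tcp_rot: [179.7, 0.4, 134.2]
ft_force: [-0.3, -0.9, -0.3]
finger_gap: 85.7
```

>>> carry_out(increments=[[[0,0,0],[0,0,0.145],0],[[0,0,0],[0,0,0.145],0],[[0,0,0],[0,0,0.145],0],[[0,0,0],[0,0,0.145],0],[[0,0,0],[0,0,0.145],0],[[0,0,0],[0,0,0.145],0],[[0,0,0],[0,0,0.145],0],[[0,0,0],[0,0,0.145],0],[[0,0,0],[0,0,0.145],0],[[0,0,0],[0,0,0.145],0],[[0,0,0],[0,0,0.145],0],[[0,0,0],[0,0,0.145],0]])

```text
time: 3.7
tool_pos: [561.5, -32.6, 347.5]
tcp_rot: [179.7, -0.4, 31.1]
ft_force: [0.1, -0.1, 0.6]
finger_gap: 85.6
```

Run:
```python
from h import *
th=np.radians(26);ps=np.radians(-4.1)
c,s=np.cos,np.sin
z=np.array([-s(th),0,-c(th)]);x=np.array([c(th),0,-s(th)]);y=np.cross(z,x)
R=np.array([x,y,z]).T; R=Ro.from_euler("z",-4.1,degrees=True).as_matrix()@R
rpy=Ro.from_matrix(R).as_euler("xyz",degrees=True)
n=np.array([c(ps),s(ps),0])
C=np.array([477,-20,0])+n*190+np.array([0,0,330]); T=C-R@[72,0,-143]
print(rpy,T,tool()[0],tool()[2]["tcp_rot"],incr(T,rpy))
```

```text
[180.   26.   -4.1] [539.43954831 -24.47572248 233.03517395] [561.48840514 -32.57675449 347.53452214] [179.71663929  -0.39642116  31.10915724] (array([-15.48417461, -18.89348756, 114.30291338]), array([ 0.14205492, -0.44753229,  0.60336573]))
```

>>> carry_out(increments=[[[-0.005,-0.006,0.038],[0,0,0],0],[[-0.005,-0.006,0.038],[0,0,0],0],[[-0.005,-0.006,0.038],[0,0,0],0],[[0,0,0],[0.0237,-0.0746,0.1006],0],[[0,0,0],[0.0237,-0.0746,0.1006],0],[[0,0,0],[0.0237,-0.0746,0.1006],0],[[0,0,0],[0.0237,-0.0746,0.1006],0],[[0,0,0],[0.0237,-0.0746,0.1006],0],[[0,0,0],[0.0237,-0.0746,0.1006],0],[[0,0,0],[0,0,0],0]])

```text
time: 4.7
tool_pos: [530.7, -23.4, 220.3]
tcp_rot: [179.5, 27.9, -6.0]
ft_force: [0.7, 0.5, -1.1]
finger_gap: 85.6
```

Run:
```python
from h import *
s=snap("wrist"); cv2.imwrite("pics/w1.png",s["image"]); print(tool()[2]["tcp_rot"],s["C"])
np.save("w1.npy",s,allow_pickle=True)
```

```text
[179.55183     27.69786173  -5.77550961] [662.81896663 -35.73487162 312.59502658]
```

View pics/w1.png

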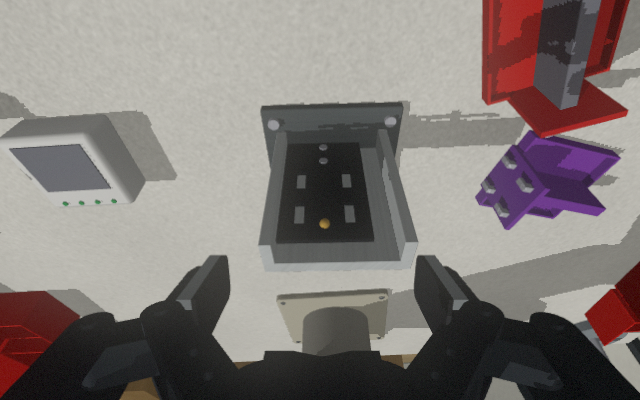

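Run:
```python
from h import *
s=np.load("w1.npy",allow_pickle=True).item()
im=s["image"]; g=cv2.cvtColor(im,cv2.COLOR_BGR2GRAY)
crop(s,240,90,430,280,4,"w1c.png")
m=((g>70)&(g<200)).astype(np.uint8)
n,l,st,ce=cv2.connectedComponentsWithStats(m[165:235,285:365])
for i in range(1,n):
    if st[i,4]>15: print(st[i]+[285,165,0,0,0],ce[i]+[285,165])
```

```text
[363 165   2  11  16] [363.6875 169.0625]
[342 174   9  13 102] [345.93137255 180.11764706]
[297 175   9  13 102] [300.79411765 181.11764706]
[345 206  10  16 145] [349.17241379 213.68965517]
[294 207  10  17 149] [298.8590604  214.74496644]
[319 219  11  10  76] [324.02631579 223.61842105]
```

View pics/w1c.png

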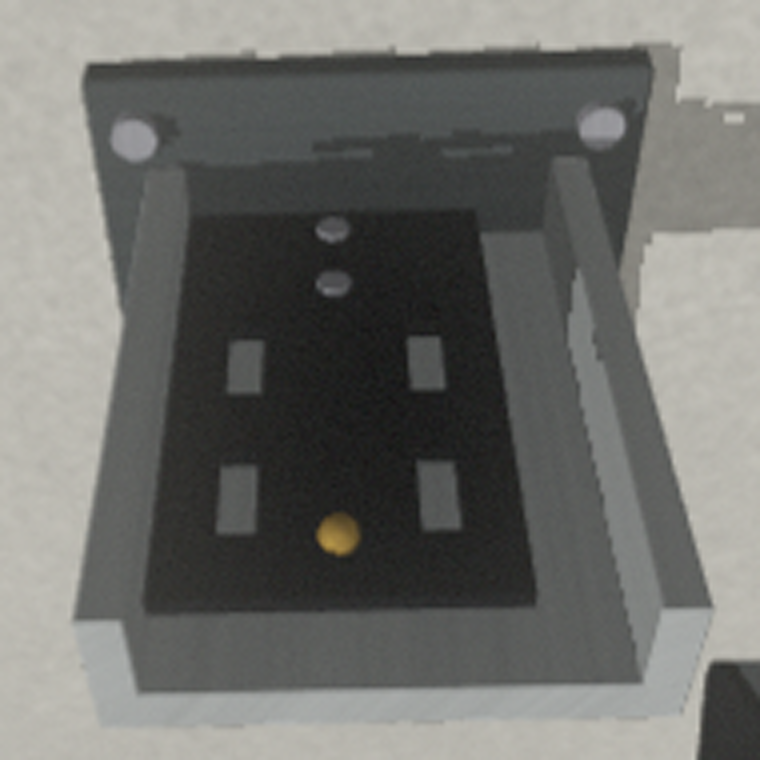

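Run:
```python
from h import *
s=np.load("w1.npy",allow_pickle=True).item()
low=[(300.8,181.1),(345.9,180.1)]; up=[(298.9,214.7),(349.2,213.7)]
a=plane(s,low,101);b=plane(s,up,141);print(a.round(1),b.round(1))
c=plane(s,[(324,223.6)],153.5);print("catch",c.round(1))
cc=lambda x,y:(240+(x+.5)/4-.5,90+(y+.5)/4-.5)
p=plane(s,[cc(76,620),cc(712,607),cc(100,727),cc(688,712)],168);print("post",p.round(1))
for X in (a,b,p[:2],p[2:]):
    d=X[0]-X[1]; print(np.degrees(np.arctan2(d[0],d[1])),np.linalg.norm(d),X.mean(0))
print("strip top", plane(s,[cc(147,612),cc(536,602)],168).round(1))
```

```text
[[481.1  -0.6 101. ]
 [478.  -40.5 101. ]] [[480.5  -0.5 141. ]
 [477.3 -40.6 141. ]]
catch [[481.8 -20.6 153.5]]
post [[480.   28.7 168. ]
 [470.9 -89.2 168. ]
 [444.2  32.4 168. ]
 [436.2 -88.2 168. ]]
4.421685354530333 39.99499768221621 [479.59111763 -20.52031549 101.        ]
4.523682844399141 40.14484406088748 [478.88863875 -20.55080855 141.        ]
4.405492225624488 118.15937800736997 [475.43337731 -30.25002462 168.        ]
3.8009738297506965 120.8262959124953 [440.17231142 -27.9269042  168.        ]
strip top [[480.9  15.  168. ]
 [476.  -56.6 168. ]]
```

Run:
```python
from h import *
d,v=incr([545,-228,240],[180,0,12.7]); print(v/6)
R=Ro.from_euler("xyz",[180,0,12.7],degrees=True).as_matrix();print(R.T@(np.array([545,-228,240])-tool()[0]))
```

```text
[-0.01172165  0.08006658 -0.05237346]
[-31.36004935 202.83783817 -18.84578167]
```

>>> carry_out(increments=[[[0,0,0],[-0.0117,0.08,-0.0524],0],[[0,0,0],[-0.0117,0.08,-0.0524],0],[[0,0,0],[-0.0117,0.08,-0.0524],0],[[0,0,0],[-0.0117,0.08,-0.0524],0],[[0,0,0],[-0.0117,0.08,-0.0524],0],[[0,0,0],[-0.0117,0.08,-0.0524],0],[[-0.006,0.041,-0.004],[0,0,0],0],[[-0.006,0.041,-0.004],[0,0,0],0],[[-0.006,0.041,-0.004],[0,0,0],0],[[-0.006,0.041,-0.004],[0,0,0],0],[[-0.006,0.039,-0.004],[0,0,0],0.5],[[0,0,0],[0,0,0],0.5]])

```text
time: 5.95
tool_pos: [554.8, -230.7, 253.4]
tcp_rot: [178.4, -3.1, 16.3]
ft_force: [-0.8, 0.2, -0.0]
finger_gap: 59.1
```

Run:
```python
from h import *
s=snap("wrist"); cv2.imwrite("pics/w2.png",s["image"]); q=tool()[2]; print(q["tcp_rot"],q["tool_pos"],q["finger_gap"],s["C"])
np.save("w2.npy",s,allow_pickle=True)
```

```text
[178.46323162  -3.13636625  16.3282824 ] [ 554.79129728 -228.70803652  253.25381959] 51.757510819152586 [ 617.63552981 -208.40022068  400.19648746]
```

View pics/w2.png

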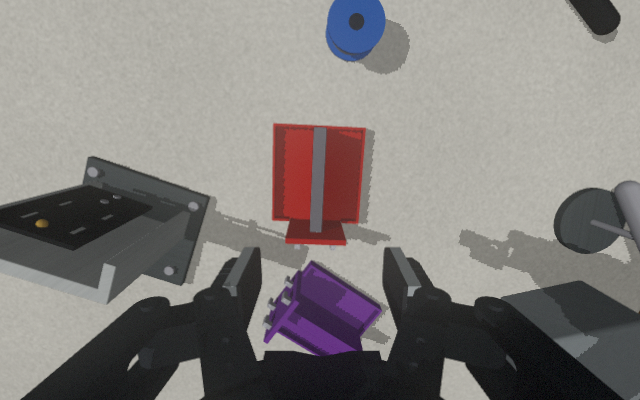

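Run:
```python
from h import *
s=np.load("w2.npy",allow_pickle=True).item(); im=s["image"]
crop(s,240,100,400,260,5,"w2c.png")
hsv=cv2.cvtColor(im,cv2.COLOR_BGR2HSV)
sub=hsv[120:245,265:375]
m=((sub[...,1]<90)&(sub[...,2]>60)&(sub[...,2]<160)).astype(np.uint8)
n,l,st,ce=cv2.connectedComponentsWithStats(m)
for i in range(1,n):
    if st[i,4]>100:
        c=max(cv2.findContours((l==i).astype(np.uint8),0,2)[0],key=cv2.contourArea)
        print(st[i],ce[i]+[265,120],cv2.minAreaRect(c))
```

```text
[  45    7   17  106 1323] [317.61829176 178.66666667] ((52.814552307128906, 59.45061111450195), (13.071990966796875, 105.15876007080078), 2.385944128036499)
[ 93   8  17  96 843] [366.15539739 175.22538553] ((101.47144317626953, 55.69511032104492), (9.654170036315918, 95.17753601074219), 4.513988018035889)
[  0 101  39  24 282] [276.14893617 237.64184397] ((19.0, 112.5), (38.0, 23.0), 0.0)
[ 76 103  34  22 481] [358.08316008 232.96257796] ((92.50221252441406, 113.44239807128906), (33.78271484375, 19.9852237701416), 2.2025983333587646)
```

View pics/w2c.png

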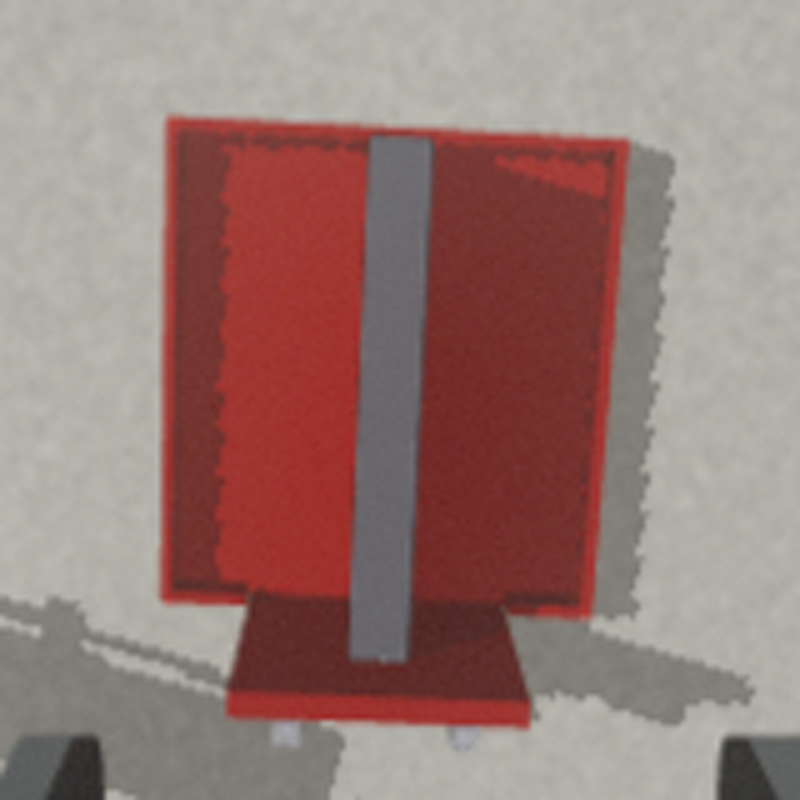

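Run:
```python
from h import *
s=np.load("w2.npy",allow_pickle=True).item()
cc=lambda x,y:(240+(x+.5)/5-.5,100+(y+.5)/5-.5)
a=plane(s,[cc(401,137),cc(379,661)],55); d=a[1]-a[0]; u=d/np.linalg.norm(d)
print(a.round(1),np.linalg.norm(d),np.degrees(np.arctan2(d[1],d[0])))
rp=a[0]+64*u; print("rib",rp, a[1]-54*u)
b=plane(s,[cc(168,118),cc(627,142),cc(590,615),cc(163,600)],16);print(b.round(1))
e=plane(s,[cc(226,714),cc(529,722)],78);print("plate back top corners",e.round(1),e.mean(0)-60*u)
yaw=np.degrees(np.arctan2(-u[1],-u[0])); print(yaw)
print(incr([rp[0],rp[1],120],[180,0,yaw]))
```

```text
[[ 617.2 -216.4   55. ]
 [ 502.8 -244.3   55. ]] 117.79232964793458 -166.28364739392995
rib [ 555.05748232 -231.5617652    55.        ] [ 555.25923022 -231.51252336   55.        ]
[[ 606.  -163.3   16. ]
 [ 631.2 -269.3   16. ]
 [ 516.4 -296.9   16. ]
 [ 490.7 -191.2   16. ]]
plate back top corners [[ 489.9 -213.4   78. ]
 [ 505.8 -277.2   78. ]] [ 556.1310068  -231.08912967   78.        ]
13.716352606070068
(array([ -7.83669139,  -0.75505435, 133.05191174]), array([ 0.02556262, -0.0553382 ,  0.04483855]))
```

>>> carry_out(increments=[[[0,0,0],[0.026,-0.055,0.045],0.5],[[0,0,0.035],[0,0,0],0.5],[[0,0,0.045],[0,0,0],0.5],[[0,0,0.035],[0,0,0],0.5],[[0,0,0],[0,0,0],0.5],[[0,0,0],[0,0,0],0.5]])

```text
time: 6.6
tool_pos: [557.5, -224.0, 143.4]
tcp_rot: [179.4, -0.7, 14.5]
ft_force: [0.1, 0.4, 2.0]
finger_gap: 42.8
```

Run:
```python
from h import *
q=tool()[2]; print(q["tool_pos"],q["tcp_rot"],q["finger_gap"])
print(incr([555.2,-231.5,120],[180,0,13.6]))
```

```text
[ 557.45131671 -224.0345434   143.44139048] [179.40691959  -0.72969493  14.51748457] 42.81623199088487
(array([-4.34904453,  6.42029805, 23.45561429]), array([ 0.01024888, -0.01281807,  0.01594685]))
```

>>> carry_out(increments=[[[-0.0045,0.0065,0.024],[0.01,-0.013,0.016],0.5],[[0,0,0],[0,0,0],0.5],[[0,0,0],[0,0,0],0.5]])

```text
time: 6.9
tool_pos: [558.8, -231.4, 127.7]
tcp_rot: [179.6, -0.5, 13.8]
ft_force: [0.3, -0.3, 0.1]
finger_gap: 43.0
```

Run:
```python
from h import *
q=tool()[2]; print(q["tool_pos"],q["tcp_rot"],q["finger_gap"])
print(incr([555.2,-231.5,20],[180,0,13.6]))
```

```text
[ 558.7724736  -231.41788706  127.68195329] [179.59498089  -0.4699001   13.83402215] 43.03544818325411
(array([ -4.3714842 ,  -1.53542464, 107.64155783]), array([ 0.00705212, -0.00821569,  0.00405543]))
```

>>> carry_out(increments=[[[-0.004,-0.001,0.03],[0.007,-0.008,0.004],0.5],[[-0.002,0,0.03],[0,0,0],0.5],[[-0.001,0,0.02],[0,0,0],0.5],[[0,0,0.01],[0,0,0],0.5],[[0,0,0.0],[0,0,0],0.5]])

```text
time: 7.4
tool_pos: [561.2, -234.9, 50.2]
tcp_rot: [179.2, -1.0, 13.8]
ft_force: [0.0, 0.2, -0.7]
finger_gap: 42.5
```

Run:
```python
from h import *
s=snap("wrist"); cv2.imwrite("pics/w3.png",s["image"]);
q=tool()[2]; print(q["tool_pos"],q["tcp_rot"],q["finger_gap"])
print(incr([555.2,-231.5,20],[180,0,13.6]))
```

```text
[ 561.86339063 -235.22938832   51.28266542] [179.14054671  -1.04553456  13.83043759] 42.734644366408006
(array([-6.14858025, -5.68118261, 31.09394463]), array([ 0.01496316, -0.01827782,  0.00388484]))
```

View pics/w3.png

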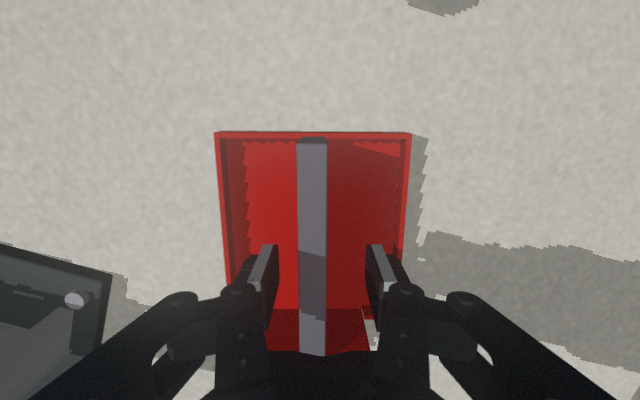

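>>> carry_out(increments=[[[-0.008,-0.007,0.0],[0.018,-0.022,0.004],0.5],[[-0.002,-0.001,0.01],[0.004,-0.004,0],0.5],[[0,0,0.01],[0,0,0],0.5],[[0,0,0.0],[0,0,0],0.5]])

```text
time: 7.85
tool_pos: [552.3, -230.6, 34.9]
tcp_rot: [-179.8, 0.2, 13.6]
ft_force: [-1.2, 0.1, -0.2]
finger_gap: 42.6
```

Run:
```python
from h import *
q=tool()[2]; print(q["tool_pos"],q["tcp_rot"],q["finger_gap"])
print(incr([555.2,-231.5,20],[180,0,13.6]))
```

```text
[ 552.34303261 -230.60409124   34.90157366] [-179.7686622     0.24439211   13.60468136] 42.59268366750522
(array([ 2.62960729,  1.6029006 , 14.88414216]), array([-4.03742600e-03,  4.26560608e-03,  7.30937310e-05]))
```

>>> carry_out(increments=[[[0.0025,0.0015,0.008],[-0.004,0.004,0],0.5],[[0,0,0.006],[0,0,0],0.5],[[0,0,0.002],[0,0,0],0.5],[[0,0,0],[0,0,0],0.5]])

```text
time: 8.25
tool_pos: [555.0, -231.4, 16.7]
tcp_rot: [-180.0, 0.0, 13.6]
ft_force: [-0.1, -0.0, -0.5]
finger_gap: 42.7
```

Run:
```python
from h import *
q=tool()[2]; print(q["tool_pos"],q["tcp_rot"],q["finger_gap"])
print(incr([555.2,-231.5,20],[180,0,13.6]))
```

```text
[ 555.03137502 -231.43024257   16.72042735] [-1.79984989e+02  3.23948616e-02  1.35986849e+01] 42.71686375861206
(array([ 0.14564218,  0.10658969, -3.27968356]), array([-2.62001717e-04,  5.65393986e-04, -2.30270876e-05]))
```

>>> carry_out(increments=[[[0,0,-0.0025],[0,0,0],0.5],[[0,0,0],[0,0,0],1],[[0,0,0],[0,0,0],1],[[0,0,0],[0,0,0],1],[[0,0,0],[0,0,0],1],[[0,0,0],[0,0,0],1],[[0,0,0],[0,0,0],1]], newtons=90)

```text
time: 8.95
tool_pos: [555.3, -231.5, 19.9]
tcp_rot: [180.0, 0.0, 13.6]
ft_force: [0.6, -0.1, -0.4]
finger_gap: 13.2
```

>>> carry_out(increments=[[[0,0,-0.015],[0,0,0],1],[[0,0,-0.03],[0,0,0],1],[[0,0,-0.03],[0,0,0],1],[[0,0,-0.025],[0,0,0],1],[[0,0,0],[0,0,0],1],[[0,0,0],[0,0,0],1]])

```text
time: 9.55
tool_pos: [553.9, -230.8, 125.2]
tcp_rot: [-179.9, 0.1, 13.6]
ft_force: [0.4, 0.4, -2.4]
finger_gap: 12.8
```

Run:
```python
from h import *
q=tool()[2]; print(q["tool_pos"],q["tcp_rot"],q["finger_gap"],q["ft_force"],q["wrist_torque"])
print(incr([600,-28,115],[180,0,-4.3]))
R=Ro.from_euler("xyz",[180,0,-4.3],degrees=True).as_matrix();print(R.T@(np.array([600,-28,115])-tool()[0]))
```

```text
[ 553.92650711 -230.82061857  125.23520203] [-1.79902080e+02  1.22656838e-01  1.35996733e+01] 12.824278572540972 [ 0.4344925   0.44077705 -2.38639082] [ 0.01550792 -0.00087936 -0.01525363]
(array([  92.493944  , -186.28301422,   10.35559553]), array([-0.00136071,  0.00239028,  0.31240621]))
[  30.7365704  -205.70423745   10.23520203]
```

>>> carry_out(increments=[[[0.03,-0.02,0.0],[0,0,0],1],[[0.035,-0.04,0],[0,0,0],1],[[0.025,-0.04,0],[0,0,0],1],[[0,-0.04,0],[0,0,0],1],[[0,-0.02,0],[0,0,0.06],1],[[0,0,0],[0,0,0.1],1],[[0,0,0],[0,0,0.1],1],[[0,0,0],[0,0,0.05],1],[[0,0,0],[0,0,0],1]])

```text
time: 10.45
tool_pos: [597.1, -45.4, 108.7]
tcp_rot: [-179.8, 1.3, -4.9]
ft_force: [0.2, -0.6, -2.7]
finger_gap: 12.9
```

Run:
```python
from h import *
q=tool()[2]; print(q["tool_pos"],q["tcp_rot"],q["finger_gap"],q["ft_force"],q["wrist_torque"])
print(incr([600,-28,100],[180,0,-4.3]))
```

```text
[597.13780182 -45.37738102 108.68992233] [-179.83314824    1.3210752    -4.88615595] 12.887334875964587 [ 0.16174568 -0.56218244 -2.70322222] [-0.0011481   0.00891052  0.00100472]
(array([  1.57163993, -17.53273946,   8.70708302]), array([-0.0030299 ,  0.023042  , -0.01026346]))
```

>>> carry_out(increments=[[[0.0015,-0.0175,0.01],[-0.003,0.023,-0.01],1],[[0,0,0.005],[0,0,0],1],[[0,0,0],[0,0,0],1]])

```text
time: 10.75
tool_pos: [597.8, -28.0, 89.5]
tcp_rot: [180.0, 0.3, -4.1]
ft_force: [0.0, -0.3, -2.2]
finger_gap: 12.8
```

Run:
```python
from h import *
s=snap("wrist"); cv2.imwrite("pics/w4.png",s["image"]); np.save("w4.npy",s,allow_pickle=True)
q=tool()[2]; print(q["tool_pos"],q["tcp_rot"],q["finger_gap"],q["ft_force"],q["wrist_torque"])
print(incr([600,-28,100],[180,0,-4.3]))
```

```text
[597.73697057 -27.89791111  89.65295988] [-179.9867749     0.28011305   -4.10012161] 12.75135897078683 [-0.70552925 -0.03149855 -1.82889869] [ 0.03056639 -0.04218514  0.00826598]
(array([  2.21392436,  -0.06236885, -10.35797339]), array([-0.00022229,  0.00488929,  0.00348796]))
```

View pics/w4.png

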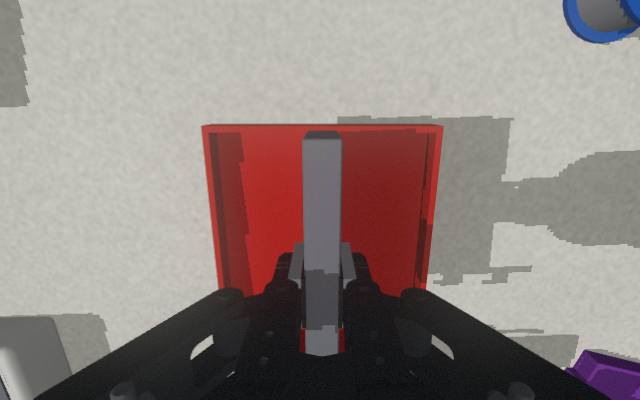

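Run:
```python
from h import *
s=np.load("w4.npy",allow_pickle=True).item(); g=cv2.cvtColor(s["image"],cv2.COLOR_BGR2GRAY).astype(int)
hsv=cv2.cvtColor(s["image"],cv2.COLOR_BGR2HSV)
p=np.array([597.737,-27.898,89.653]);R=Ro.from_euler("xyz",[-179.987,.28,-4.1],degrees=True).as_matrix()
for yy in(-7,7):
  print(proj(s,[p+R@[x,yy,-18-17] for x in (64,40,10,-20)]).round(1).tolist())
for row in (140,150,170,190,220):
    b=hsv[row,270:380]; c=np.where((b[:,1]<100))[0]+270; print(row,c.min(),c.max(),(c.min()+c.max())/2)
```

```text
[[301.4, 138.4], [302.6, 206.2], [303.8, 280.1], [304.9, 344.0]]
[[342.9, 138.5], [341.5, 206.2], [340.0, 280.1], [338.7, 344.0]]
140 302 342 322.0
150 302 342 322.0
170 302 341 321.5
190 303 341 322.0
220 303 340 321.5
```

>>> carry_out(increments=[[[-0.015,0.001,-0.006],[0,0.004,0.003],1],[[-0.012,0,-0.004],[0,0,0],1],[[-0.006,0,0],[0,0,0],1],[[0,0,0],[0,0,0],1]])

```text
time: 11.2
tool_pos: [563.9, -28.5, 99.8]
tcp_rot: [180.0, 0.1, -4.3]
ft_force: [0.6, 0.2, -1.0]
finger_gap: 12.6
```

Run:
```python
from h import *
q=tool()[2]; print(q["tool_pos"],q["tcp_rot"],q["finger_gap"],q["ft_force"],q["wrist_torque"])
print(incr([561.8,-26.7,101],[180,0,-4.3]))
s=snap("top"); crop(s,280,180,400,280,6,"t2.png")
s=snap("side"); crop(s,200,150,400,320,4,"s2.png")
```

```text
[563.88829911 -28.46374532  99.79297025] [ 1.79985851e+02  1.13075275e-01 -4.25643791e+00] 12.57084211511938 [ 0.6126027   0.21632942 -0.9750405 ] [-0.01254497 -0.01795424  0.02228853]
(array([-2.21582322, -1.60358891, -1.20305513]), array([0.0002477 , 0.00197344, 0.00076055]))
```

View pics/t2.png

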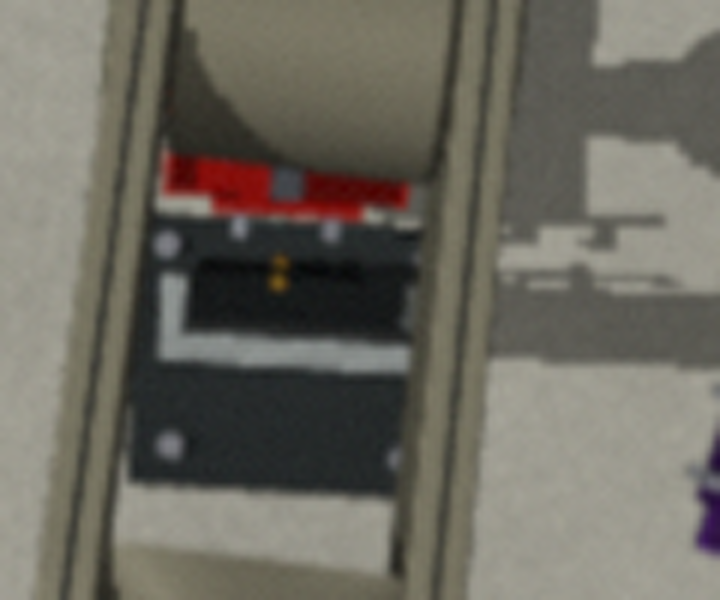

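View pics/s2.png

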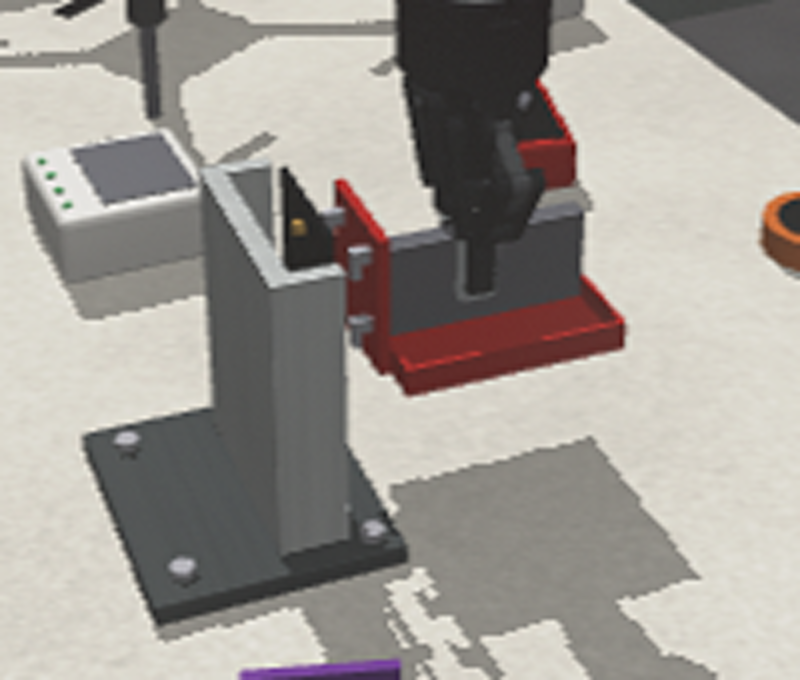

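>>> carry_out(increments=[[[-0.002,-0.0018,-0.001],[0,0.002,0],1],[[0,0,0],[0,0,0],1],[[0,0,0],[0,0,0],1]])

```text
time: 11.6
tool_pos: [563.6, -26.6, 101.0]
tcp_rot: [180.0, -0.1, -4.3]
ft_force: [-0.2, -0.3, -2.2]
finger_gap: 12.7
```

```bash
cat > st.py <<'E'
from h import *
import sys
q=tool()[2]; print(q["time"],q["tool_pos"].round(2),q["tcp_rot"].round(2),q["ft_force"].round(2),q["wrist_torque"].round(3),q["finger_gap"].round(2))
a,b=incr([561.8,-26.7,101],[180,0,-4.3]);print(a.round(2),b.round(4))
Rt=Ro.from_euler("xyz",[180,0,-4.3],degrees=True).as_matrix()
h=q["tool_pos"]+Ro.from_euler("xyz",q["tcp_rot"],degrees=True).as_matrix()@[-60,0,-24.1]
print("hooks rel slots (x in, y, z):",(np.diag([-1,1,-1])@Rt.T@(h-[480,-20.5,121])).round(2), "F tool",(Rt.T@q["ft_force"]).round(2))
E
python3 st.py
```

```text
Traceback (most recent call last):
  File "st.py", line 3, in <module>
    q=tool()[2]; print(q["time"],q["tool_pos"].round(2),q["tcp_rot"].round(2),q["ft_force"].round(2),q["wrist_torque"].round(3),q["finger_gap"].round(2))
                                                                                                                                ^^^^^^^^^^^^^^^^^^^^^
AttributeError: 'float' object has no attribute 'round'
```

```bash
sed -i 's/q\["finger_gap"\].round(2)/q["finger_gap"]/' st.py; python3 st.py
```

```text
11.6 [563.64 -26.6  100.99] [ 1.7999e+02 -8.0000e-02 -4.2600e+00] [-0.21 -0.32 -2.18] [-0.042 -0.036 -0.003] 12.713561621787703
[-1.83  0.23 -0.01] [ 0.0002 -0.0015  0.0007]
hooks rel slots (x in, y, z): [-23.83  -0.15   4.  ] F tool [-0.18  0.34  2.18]
```

>>> carry_out(increments=[[[-0.003,0,0],[0,0,0],1],[[-0.003,0,0],[0,0,0],1],[[-0.002,0,0],[0,0,0],1],[[-0.001,0,0],[0,0,0],1]])

```text
time: 12.0
tool_pos: [554.0, -25.8, 100.7]
tcp_rot: [180.0, -0.1, -4.2]
ft_force: [0.2, 0.4, -2.0]
finger_gap: 12.9
```

```bash
python3 st.py
```

```text
12.0 [554.04 -25.77 100.68] [ 1.7998e+02 -6.0000e-02 -4.2400e+00] [ 0.21  0.4  -1.96] [-0.061  0.01   0.026] 12.9119556260005
[ 7.8   0.36 -0.32] [ 0.0003 -0.001   0.001 ]
hooks rel slots (x in, y, z): [-14.21  -0.24   3.72] F tool [ 0.18 -0.41  1.96]
```

>>> carry_out(increments=[[[-0.002,0.0002,0],[0,0,0],1],[[-0.0015,0,0],[0,0,0],1],[[-0.001,0,0],[0,0,0],1]])

```text
time: 12.3
tool_pos: [549.1, -25.6, 100.7]
tcp_rot: [180.0, -0.1, -4.2]
ft_force: [-0.1, 0.1, -1.9]
finger_gap: 12.9
```

```bash
python3 st.py
```

```text
12.3 [549.08 -25.61 100.72] [ 1.7998e+02 -6.0000e-02 -4.2400e+00] [-0.11  0.13 -1.87] [-0.038 -0.035 -0.042] 12.866562790742202
[12.77  0.15 -0.27] [ 0.0003 -0.0011  0.001 ]
hooks rel slots (x in, y, z): [-9.24 -0.03  3.75] F tool [-0.12 -0.12  1.87]
```

>>> carry_out(increments=[[[-0.001,0,0],[0,0,0],1],[[-0.001,0,0],[0,0,0],1]])

```text
time: 12.5
tool_pos: [546.9, -25.5, 100.8]
tcp_rot: [180.0, -0.1, -4.2]
ft_force: [-0.3, -0.5, -2.5]
finger_gap: 13.6
```

```bash
python3 st.py
```

```text
12.5 [546.93 -25.49 100.8 ] [ 1.7998e+02 -7.0000e-02 -4.2500e+00] [-0.25 -0.54 -2.54] [-0.034 -0.025  0.004] 13.552746024674896
[14.91  0.1  -0.18] [ 0.0003 -0.0013  0.0009]
hooks rel slots (x in, y, z): [-7.09  0.    3.82] F tool [-0.21  0.56  2.54]
```

>>> carry_out(increments=[[[-0.001,0,0],[0,0,0],1],[[-0.001,0,0],[0,0,0],1]])

```text
time: 12.7
tool_pos: [546.4, -25.5, 101.4]
tcp_rot: [180.0, -0.3, -4.3]
ft_force: [6.7, -0.5, -4.3]
finger_gap: 12.6
```

```bash
python3 st.py
```

```text
12.7 [546.38 -25.48 101.37] [179.98  -0.28  -4.25] [ 6.7  -0.48 -4.25] [-0.029 -0.843 -0.005] 12.619763838311375
[15.46  0.07  0.44] [ 0.0003 -0.0049  0.0008]
hooks rel slots (x in, y, z): [-6.45  0.03  4.17] F tool [ 6.72 -0.02  4.25]
```

```bash
python3 - <<'E'
from h import *
s=snap("side"); crop(s,250,170,370,270,6,"s3.png"); np.save("s3.npy",s,allow_pickle=True)
s=snap("top"); crop(s,290,190,370,260,8,"t3.png")
E
python3 st.py
```

```text
12.8 [546.49 -25.5  101.55] [179.98  -0.3   -4.25] [ 5.87 -0.86 -3.47] [-0.021 -0.641  0.057] 13.01765021083596
[15.36  0.06  0.64] [ 0.0003 -0.0052  0.0009]
hooks rel slots (x in, y, z): [-6.55  0.04  4.34] F tool [5.92 0.42 3.47]
```

View pics/s3.png

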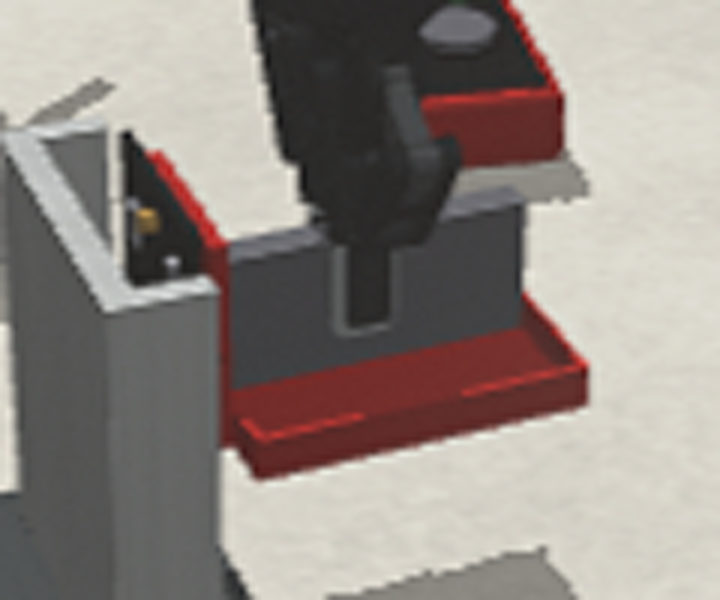

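View pics/t3.png

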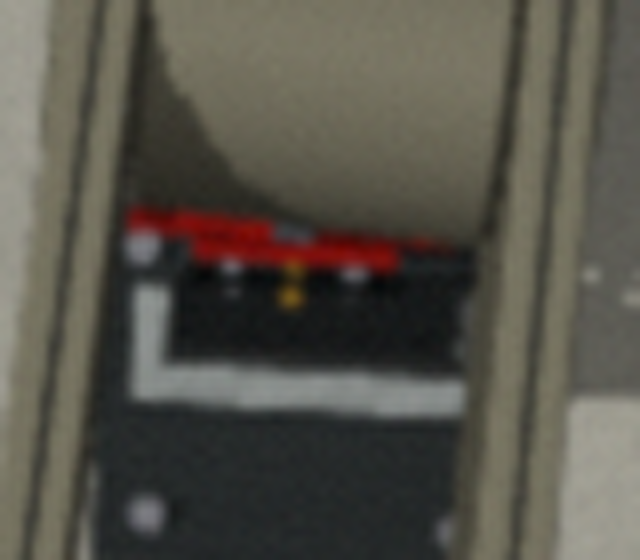

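>>> carry_out(increments=[[[-0.002,0,0.0003],[0,-0.003,0],1],[[-0.002,0,0.0003],[0,-0.003,0],1]])

```text
time: 13.0
tool_pos: [545.0, -25.5, 102.1]
tcp_rot: [180.0, -0.3, -4.3]
ft_force: [5.5, -0.2, -3.5]
finger_gap: 13.1
```

```bash
python3 st.py
```

```text
13.0 [544.97 -25.47 102.11] [179.98  -0.29  -4.26] [ 5.55 -0.2  -3.54] [-0.049 -0.943 -0.008] 13.125614200757703
[16.87 -0.02  1.2 ] [ 0.0004 -0.005   0.0007]
hooks rel slots (x in, y, z): [-5.04  0.12  4.91] F tool [ 5.55 -0.21  3.54]
```

>>> carry_out(increments=[[[-0.002,0,0.001],[0,-0.003,0],1],[[-0.002,0,0.001],[0,-0.002,0],1]])

```text
time: 13.2
tool_pos: [544.5, -25.5, 102.3]
tcp_rot: [180.0, -0.5, -4.3]
ft_force: [6.6, -0.3, -1.9]
finger_gap: 12.9
```

```bash
python3 st.py
```

```text
13.2 [544.46 -25.49 102.25] [179.97  -0.46  -4.27] [ 6.61 -0.31 -1.86] [ 0.013 -0.884 -0.047] 12.914056345230348
[17.37 -0.08  1.39] [ 0.0005 -0.008   0.0005]
hooks rel slots (x in, y, z): [-4.46  0.16  4.87] F tool [ 6.62 -0.19  1.86]
```

>>> carry_out(increments=[[[-0.0035,0,0.0015],[0,-0.008,0],1],[[-0.004,0,0.0015],[0,-0.008,0],1]])

```text
time: 13.4
tool_pos: [541.8, -25.4, 102.1]
tcp_rot: [180.0, -0.2, -4.3]
ft_force: [18.8, 0.6, -7.5]
finger_gap: 13.0
```

```bash
python3 st.py
```

```text
13.4 [541.81 -25.38 102.08] [179.96  -0.18  -4.28] [18.82  0.56 -7.45] [-0.054 -2.609 -0.148] 13.029340167599775
[20.03 -0.18  1.15] [ 0.0007 -0.0031  0.0003]
hooks rel slots (x in, y, z): [-1.93  0.23  5.  ] F tool [18.72 -1.97  7.45]
```

>>> carry_out(increments=[[[-0.003,0,0.001],[0,-0.003,0],1],[[-0.003,0,0.001],[0,-0.003,0],1]])

```text
time: 13.6
tool_pos: [542.4, -25.5, 102.9]
tcp_rot: [180.0, -0.7, -4.3]
ft_force: [14.2, 0.0, -6.8]
finger_gap: 13.0
```

```bash
python3 st.py
python3 - <<'E'
from h import *
s=snap("side"); crop(s,250,170,370,270,6,"s4.png")
E
python3 st.py
```

```text
13.6 [542.37 -25.45 102.89] [179.96  -0.7   -4.3 ] [14.19  0.02 -6.81] [-0.056 -2.178 -0.025] 12.980719092281653
[19.45 -0.21  2.13] [ 0.0006 -0.0122 -0.    ]
hooks rel slots (x in, y, z): [-2.27  0.24  5.26] F tool [14.15 -1.09  6.81]
13.65 [542.31 -25.5  103.01] [179.96  -0.71  -4.3 ] [14.19  0.03 -4.52] [-0.101 -1.88  -0.056] 13.08716455413452
[19.5  -0.26  2.26] [ 0.0007 -0.0123 -0.0001]
hooks rel slots (x in, y, z): [-2.21  0.29  5.37] F tool [14.15 -1.09  4.52]
```

View pics/s4.png

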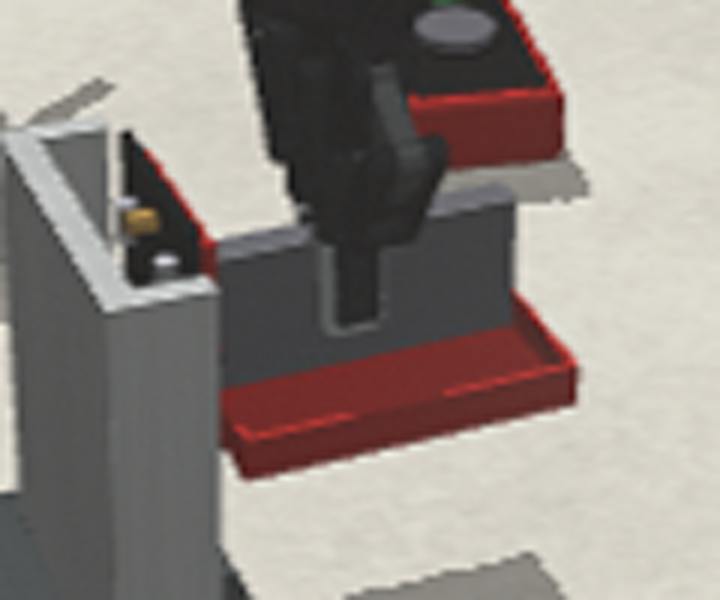

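>>> carry_out(increments=[[[-0.003,0,0.002],[0,-0.015,0],1],[[-0.003,0,0.002],[0,-0.012,0],1]])

```text
time: 13.85
tool_pos: [541.8, -25.5, 102.3]
tcp_rot: [180.0, 0.1, -4.3]
ft_force: [12.7, -0.5, -1.9]
finger_gap: 12.9
```

```bash
python3 st.py
```

```text
13.85 [541.85 -25.49 102.33] [ 1.7995e+02  1.2000e-01 -4.3200e+00] [12.69 -0.46 -1.89] [ 0.045 -1.476 -0.076] 12.887061689691308
[19.99 -0.3   1.29] [ 0.0008  0.0022 -0.0003]
hooks rel slots (x in, y, z): [-2.1   0.31  5.56] F tool [12.69 -0.49  1.89]
```

>>> carry_out(increments=[[[-0.004,0,0.001],[0,-0.004,0],1],[[-0.005,0,0.001],[0,-0.004,0],1]])

```text
time: 14.05
tool_pos: [542.1, -25.7, 104.2]
tcp_rot: [179.9, -0.6, -4.3]
ft_force: [29.7, -0.7, -12.7]
finger_gap: 12.9
```

```bash
python3 st.py;  python3 - <<'E'
from h import *
s=snap("side"); crop(s,250,170,370,270,6,"s5.png")
E
```

```text
14.05 [542.08 -25.69 104.17] [179.95  -0.61  -4.35] [ 29.67  -0.7  -12.66] [-0.268 -4.175 -0.087] 12.888615360282836
[19.7  -0.49  3.38] [ 0.0009 -0.0106 -0.0008]
hooks rel slots (x in, y, z): [-2.04  0.45  6.63] F tool [29.64 -1.52 12.66]
```

View pics/s5.png

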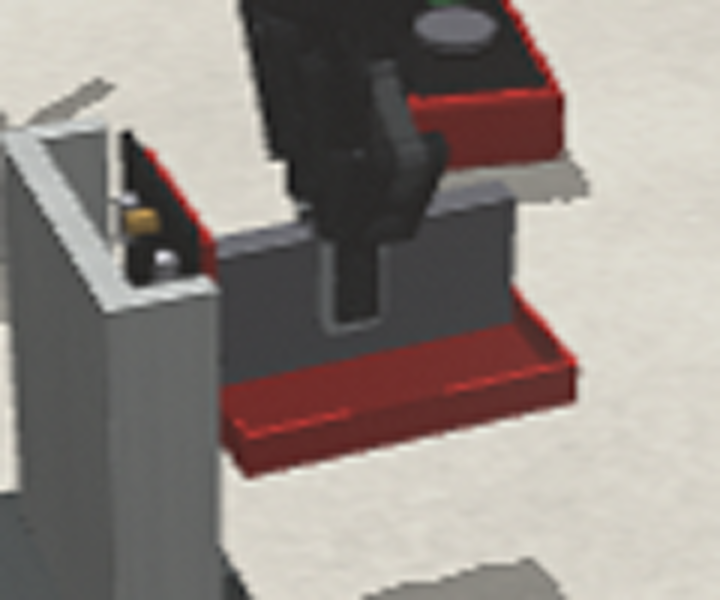

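>>> carry_out(increments=[[[-0.0015,0.0,0.003],[0,-0.01,0],1],[[-0.002,0,0.003],[0,-0.004,0],1]])

```text
time: 14.3
tool_pos: [544.8, -26.1, 102.6]
tcp_rot: [179.9, -0.6, -4.4]
ft_force: [7.1, -0.5, 0.2]
finger_gap: 12.6
```

```bash
python3 st.py
```

```text
14.3 [544.8 -26.1 102.6] [179.92  -0.63  -4.35] [ 7.13 -0.49  0.24] [-0.026 -0.686 -0.035] 12.619997775069269
[16.98 -0.69  1.78] [ 0.0014 -0.0109 -0.001 ]
hooks rel slots (x in, y, z): [-4.78  0.63  5.04] F tool [ 7.15 -0.05 -0.24]
```

>>> carry_out(increments=[[[-0.004,-0.0006,0.0015],[0,-0.011,0],1],[[-0.004,-0.0003,0.0015],[0,-0.006,0],1],[[-0.0033,0,0.0015],[0,-0.006,0],1]])

```text
time: 14.6
tool_pos: [542.0, -25.6, 102.5]
tcp_rot: [179.9, -0.4, -4.4]
ft_force: [14.6, 0.6, -5.1]
finger_gap: 13.0
```

```bash
python3 st.py
```

```text
14.6 [541.96 -25.56 102.53] [179.87  -0.39  -4.37] [14.61  0.59 -5.12] [ 0.034 -2.145 -0.02 ] 12.974804319463516
[19.86 -0.38  1.67] [ 0.0023 -0.0068 -0.0013]
hooks rel slots (x in, y, z): [-2.    0.27  5.22] F tool [14.53 -1.69  5.12]
```

>>> carry_out(increments=[[[-0.003,-0.0003,0.005],[0,-0.008,0],1],[[-0.0033,0,0.005],[0,-0.006,0],1]])

```text
time: 14.8
tool_pos: [542.2, -25.6, 97.3]
tcp_rot: [179.8, -0.4, -4.4]
ft_force: [7.3, -0.4, -5.1]
finger_gap: 13.1
```

```bash
python3 st.py
```

```text
14.8 [542.22 -25.59  97.26] [179.84  -0.42  -4.39] [ 7.27 -0.42 -5.14] [-0.134 -0.976  0.017] 13.124726130474082
[19.64 -0.38 -3.59] [ 0.0028 -0.0074 -0.0015]
hooks rel slots (x in, y, z): [-2.25  0.25 -0.08] F tool [ 7.28 -0.13  5.14]
```

>>> carry_out(increments=[[[-0.003,-0.0003,0.004],[0.003,-0.008,0],1],[[-0.003,0,0.004],[0,-0.006,0],1]])

```text
time: 15.0
tool_pos: [541.9, -25.5, 93.0]
tcp_rot: [180.0, -0.3, -4.4]
ft_force: [10.4, -0.3, 2.2]
finger_gap: 13.2
```

```bash
python3 st.py
```

```text
15.0 [541.87 -25.5   93.02] [179.99  -0.34  -4.39] [10.35 -0.29  2.21] [-0.06  -0.908  0.041] 13.165616950725346
[20.01 -0.33 -7.86] [ 0.0002 -0.0059 -0.0016]
hooks rel slots (x in, y, z): [-1.93  0.24 -4.23] F tool [10.35 -0.49 -2.21]
```

>>> carry_out(increments=[[[-0.0025,0,0.003],[0,-0.007,0],1],[[-0.0025,0,0.003],[0,-0.006,0],1]])

```text
time: 15.2
tool_pos: [541.8, -25.7, 90.5]
tcp_rot: [180.0, -0.2, -4.4]
ft_force: [6.8, -0.3, -0.1]
finger_gap: 12.9
```

```bash
python3 st.py
python3 - <<'E'
from h import *
s=snap("side"); crop(s,250,170,370,270,6,"s6.png")
E
```

```text
15.2 [541.83 -25.73  90.49] [179.97  -0.22  -4.4 ] [ 6.81 -0.3  -0.12] [-0.035 -0.786  0.037] 12.890572891593767
[ 20.02  -0.56 -10.43] [ 0.0006 -0.0038 -0.0017]
hooks rel slots (x in, y, z): [-1.96  0.46 -6.63] F tool [ 6.82 -0.21  0.12]
```

View pics/s6.png

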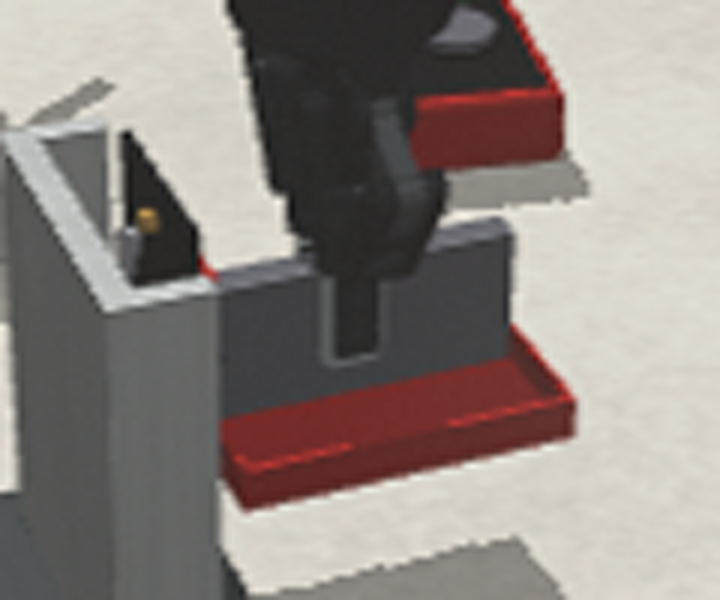

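>>> carry_out(increments=[[[-0.001,-0.0003,0.003],[0,-0.004,0],1],[[-0.001,0,0.003],[0,-0.002,0],1]])

```text
time: 15.45
tool_pos: [542.7, -25.8, 88.4]
tcp_rot: [179.9, -0.2, -4.4]
ft_force: [-1.1, 0.5, 16.2]
finger_gap: 12.9
```

```bash
python3 st.py
```

```text
15.45 [542.69 -25.81  88.38] [179.93  -0.2   -4.4 ] [-1.12  0.53 16.18] [ 0.248  1.231 -0.013] 12.87214901621816
[ 19.17  -0.56 -12.55] [ 0.0012 -0.0036 -0.0017]
hooks rel slots (x in, y, z): [-2.82  0.46 -8.73] F tool [ -1.15  -0.44 -16.18]
```

>>> carry_out(increments=[[[-0.002,0,0.0],[0,0,0],1],[[-0.001,0,0],[0,0,0],1]])

```text
time: 15.65
tool_pos: [542.0, -25.8, 90.4]
tcp_rot: [179.9, -0.5, -4.4]
ft_force: [5.8, 0.3, -4.0]
finger_gap: 12.8
```

```bash
python3 st.py
```

```text
15.65 [541.99 -25.77  90.38] [179.92  -0.51  -4.4 ] [ 5.81  0.32 -4.  ] [-0.035 -1.171 -0.016] 12.804262855945304
[ 19.92  -0.58 -10.45] [ 0.0013 -0.0089 -0.0017]
hooks rel slots (x in, y, z): [-2.    0.47 -7.06] F tool [ 5.77 -0.76  4.  ]
```

>>> carry_out(increments=[[[0,0,0.001],[0,-0.004,0],0.9],[[0,0,0],[0,0,0],0.8],[[0,0,0],[0,0,0],0.7],[[0,0,0],[0,0,0],0.6],[[0,0,0],[0,0,0],0.55]])

```text
time: 16.15
tool_pos: [540.3, -25.6, 88.3]
tcp_rot: [179.9, -0.0, -4.4]
ft_force: [-0.7, 0.3, -0.6]
finger_gap: 38.3
```

```bash
python3 st.py
python3 - <<'E'
from h import *
s=snap("side"); crop(s,250,170,370,270,6,"s7.png")
s=snap("wrist"); cv2.imwrite("pics/w7.png",s["image"])
E
```

```text
16.15 [540.3  -25.61  88.3 ] [ 1.7993e+02 -5.0000e-02 -4.4000e+00] [-0.65  0.25 -0.58] [-0.02  -0.04   0.039] 38.29117180113988
[ 21.53  -0.54 -12.68] [ 0.0012 -0.0008 -0.0017]
hooks rel slots (x in, y, z): [-0.49  0.44 -8.65] F tool [-0.67 -0.2   0.58]
```

View pics/s7.png

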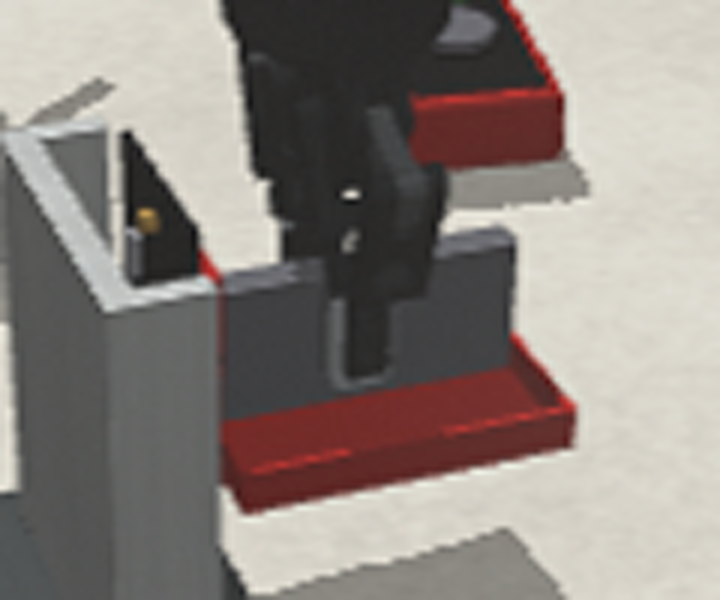

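View pics/w7.png

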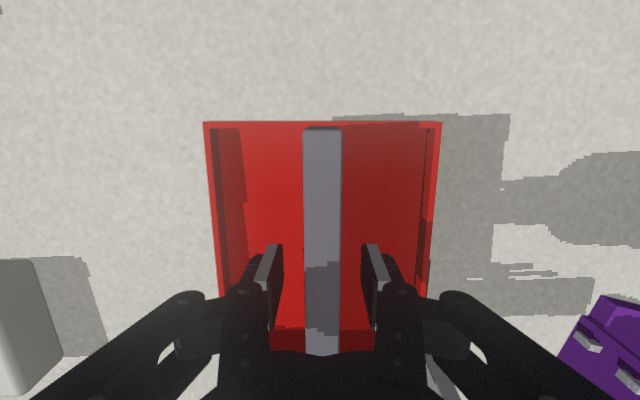

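>>> carry_out(increments=[[[0.001,0,-0.008],[0,0,0],0.5],[[0.001,0,-0.015],[0,0,0],0.5],[[0.001,0,-0.02],[0,0,0],0.5],[[0.001,0,-0.02],[0,0,0],0.5],[[0,0,-0.03],[0,0,0],0.5],[[0,0,-0.03],[0,0,0],0.5],[[0.03,0,-0.03],[0,0,0],0.5],[[0.03,0,-0.02],[0,0,0],0.5],[[0,0,0],[0,0,0],0.5]])

```text
time: 17.15
tool_pos: [604.9, -30.2, 277.4]
tcp_rot: [179.9, -0.3, -4.4]
ft_force: [0.6, -0.7, -0.2]
finger_gap: 42.7
```

```bash
python3 st.py
python3 - <<'E'
from h import *
s=snap("side"); crop(s,230,160,380,280,5,"s8.png"); np.save("s8.npy",s,allow_pickle=True)
s=snap("wrist"); cv2.imwrite("pics/w8.png",s["image"]); np.save("w8.npy",s,allow_pickle=True)
E
```

```text
17.15 [604.9  -30.2  277.43] [179.92  -0.25  -4.39] [ 0.63 -0.72 -0.22] [-0.021  0.045  0.034] 42.709304803872435
[-44.02  -0.44 176.24] [ 0.0015 -0.0044 -0.0016]
hooks rel slots (x in, y, z): [-6.5160e+01  1.7000e-01  1.8026e+02] F tool [0.69 0.68 0.22]
```

View pics/s8.png

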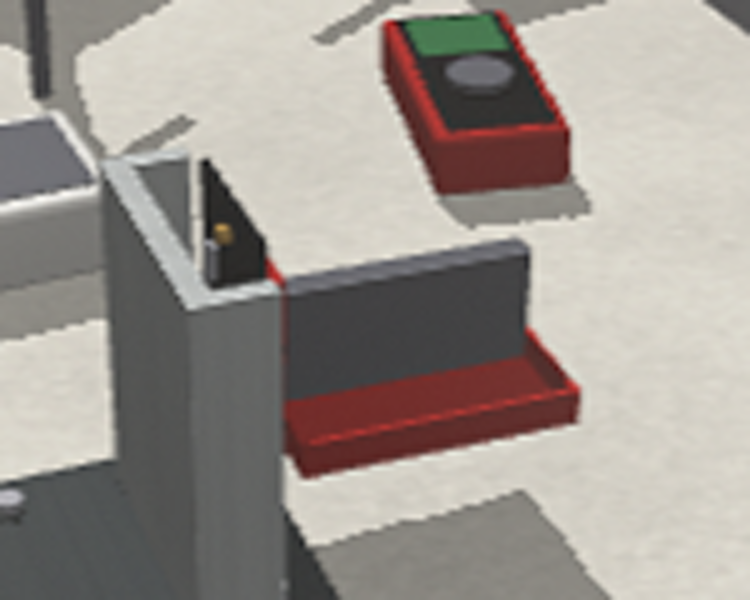

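View pics/w8.png

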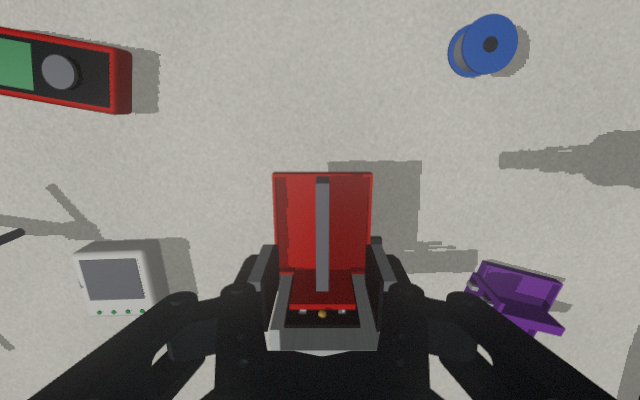

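Run:
```python
from h import *
s=np.load("s8.npy",allow_pickle=True).item();w=np.load("w8.npy",allow_pickle=True).item()
crop(w,260,160,390,360,4,"w8c.png")
c=lambda x,y:(230+(x+.5)/5-.5,160+(y+.5)/5-.5)
# expected: rib point at face -60, z home -13 (and -15)
n=np.array([np.cos(np.radians(4.3)),-np.sin(np.radians(4.3)),0])
l=np.array([n[1]*-1,n[0],0])
for dz in(-10,-13,-15):
  P0=np.array([478,-20.5,121+dz])+60*n
  pts=[P0+64*n+sg*7*l+[0,0,17] for sg in(-1,1)]+[P0-54*n+sg*7*l+[0,0,17] for sg in(-1,1)]
  ps=proj(s,pts); print(dz,"side crop",((ps-[230,160])*5+2).round(1).tolist(),"wrist",((proj(w,pts)-[260,160])*4+1.5).round(1).tolist())
```

```text
-10 side crop [[522.2, 235.8], [508.3, 219.8], [250.9, 290.0], [239.5, 272.7]] wrist [[277.3, 121.1], [218.7, 121.2], [274.7, 551.2], [222.0, 551.3]]
-13 side crop [[521.9, 242.1], [508.1, 226.0], [251.0, 296.4], [239.7, 279.1]] wrist [[277.0, 118.0], [219.0, 118.0], [274.4, 544.8], [222.2, 544.8]]
-15 side crop [[521.8, 246.2], [507.9, 230.1], [251.1, 300.7], [239.8, 283.3]] wrist [[276.8, 115.9], [219.1, 116.0], [274.3, 540.5], [222.3, 540.6]]
```

View pics/w8c.png

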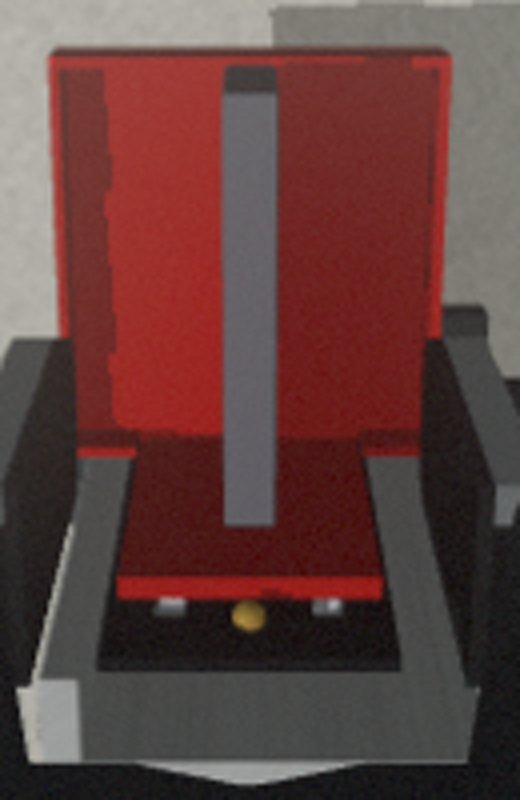

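Run:
```python
from h import *
s=np.load("s8.npy",allow_pickle=True).item();w=np.load("w8.npy",allow_pickle=True).item()
n=np.array([np.cos(np.radians(4.3)),-np.sin(np.radians(4.3)),0]);l=np.array([-n[1],n[0],0])
F=np.array([478,-20.5,121])
f=lambda P:((proj(w,P)-[260,160])*4+1.5).round(1).tolist()
g=lambda P:((proj(s,P)-[230,160])*5+2).round(1).tolist()
print("strip top corners",f([F+[0,0,47]+sg*36*l for sg in(1,-1)]),"meas (100,668),(400,668)")
print("catch mid",f([F+2.5*n+[0,0,32.5]]),g([F+2.5*n+[0,0,32.5]]),"meas (249,616) side (222,233)")
H=F-[0,0,8]
print("plate top back",f([H+[0,0,34]+sg*33*l for sg in(1,-1)]),"front",f([H+6*n+[0,0,34]+sg*33*l for sg in(1,-1)]), "meas back (117,598),(381,598) front (117,577)(381,577)")
print("side plate top back corner",g([H+[0,0,34]-33*l,H+6*n+[0,0,34]-33*l]))
e=plane(w,[(260+249/4,160+616/4)],153.5);print(e)
cc=lambda x,y:(260+(x-1.5)/4,160+(y-1.5)/4)
print("strip top",plane(w,[cc(100,668),cc(400,668)],168)); print("plate",plane(w,[cc(117,598),cc(381,598)],147.5));print("rib ends",plane(w,[cc(249,93),cc(249,524)],124))
```

```text
strip top corners [[96.5, 671.0], [400.5, 670.6]] meas (100,668),(400,668)
catch mid [[248.5, 623.2]] [[235.4, 227.7]] meas (249,616) side (222,233)
plate top back [[117.8, 615.5], [379.0, 615.2]] front [[117.1, 595.1], [379.7, 594.7]] meas back (117,598),(381,598) front (117,577)(381,577)
side plate top back corner [[257.2, 284.4], [272.0, 281.5]]
[[482.09607757 -21.31585052 153.5       ]]
strip top [[481.48520184  14.47661889 168.        ]
 [476.05151959 -56.30042632 168.        ]]
plate [[485.96020943  11.98172304 147.5       ]
 [480.89336008 -54.10207776 147.5       ]]
rib ends [[607.55884228 -30.48812985 124.        ]
 [489.67593083 -21.5675455  124.        ]]
```

Run:
```python
from h import *
s=snap("side"); cv2.imwrite("pics/s9.png",cv2.resize(s["image"][195:265,270:355],None,fx=9,fy=9,interpolation=cv2.INTER_CUBIC))
n=np.array([np.cos(np.radians(4.3)),-np.sin(np.radians(4.3)),0]);l=np.array([-n[1],n[0],0])
for x,dz,t in((482,-13,0),(483.5,-13,0),(483,-14,.037),(482,-15,0)):
  F=np.array([x,-21,121.]); 
  def T(a,b,c): # rel rib pt: a toward back(+), b lateral(-y side near cam negative l), c up ; tilt t: front down about back
    A=a-60; ca,sa=np.cos(t),np.sin(t)
    return F+[0,0,dz]+(-(A*ca)+c*sa)*n+b*l+np.array([0,0,c*ca+A*sa])
  pts=[T(-64,-7,17),T(-64,7,17),T(54,-7,17),T(-66,-55,-22),T(-66,-55,-38),T(60,-33,40)]
  print(x,dz,t,((proj(s,pts)-[270,195])*9+4).round(0).tolist())
```

```text
482 -13 0 [[596.0, 118.0], [571.0, 90.0], [110.0, 216.0], [686.0, 367.0], [683.0, 425.0], [122.0, 190.0]]
483.5 -13 0 [[602.0, 117.0], [577.0, 88.0], [116.0, 214.0], [692.0, 365.0], [688.0, 424.0], [128.0, 189.0]]
483 -14 0.037 [[601.0, 138.0], [576.0, 109.0], [117.0, 219.0], [685.0, 387.0], [679.0, 446.0], [132.0, 192.0]]
482 -15 0 [[596.0, 126.0], [571.0, 97.0], [110.0, 224.0], [686.0, 374.0], [682.0, 433.0], [122.0, 198.0]]
```

View pics/s9.png

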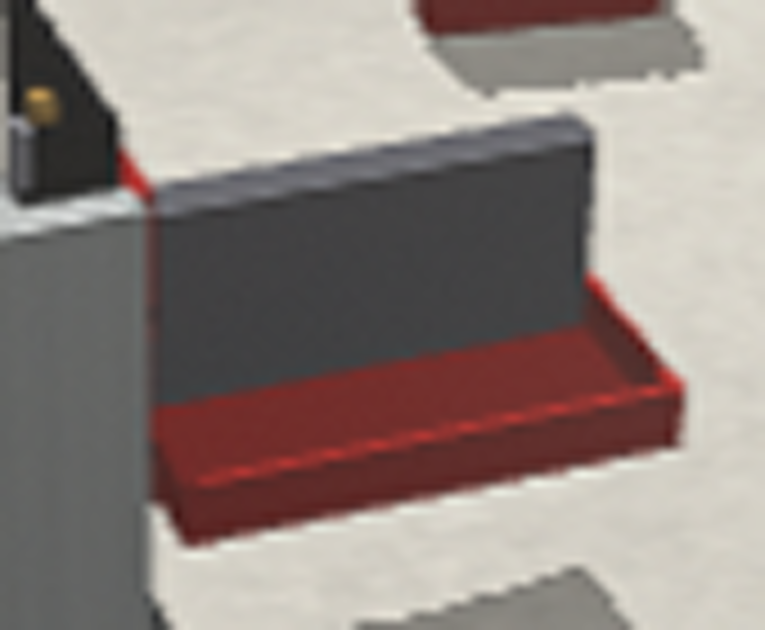

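Run:
```python
from h import *
q=r.sense(); print(q["time"],q["ft_force"],abs(q["qd"]).max())
t=snap("top"); crop(t,180,80,460,290,2.8,"t9.png")
print(r.hand_in())
```

```text
17.3 [0.0636743  0.20446611 0.42817782] 2.6512580379877075
the job is handed in; nothing more can be done
None
```

View pics/t9.png

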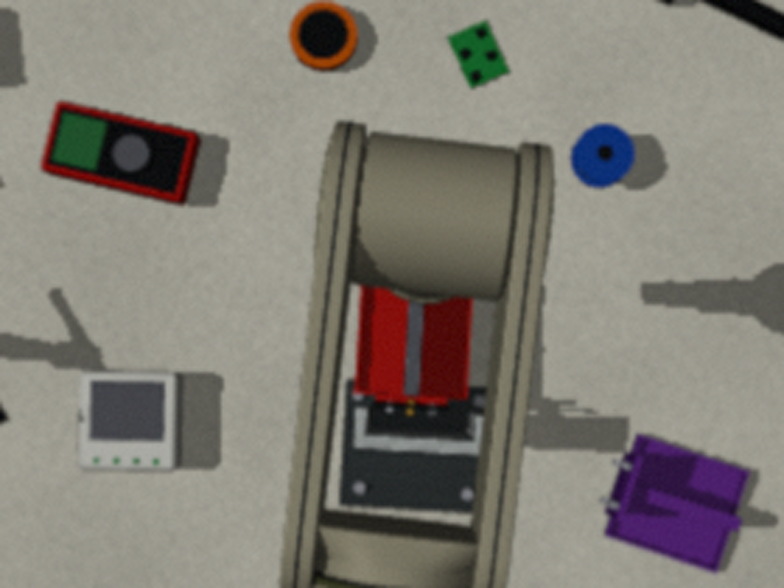

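The red tray is hanging on the strip with its hooks home and the brass catch out above the back plate. The gripper is open and clear of it, and I handed the job in at about 17.3 s. `hand_in` gives no verdict, so I don't know how it was judged.

- **Finding the slots:** I located them with the wrist camera. The strip sits about 10 mm to the robot's left of the post's middle.
- **Fitting the tray:** I gripped the rib and lifted the tray. The hooks went in without touching the face, and a side picture showed the tips through the strip. I pressed to flush and then pushed about 11–12 mm down until it bottomed.
- **Forces:** The highest wrist-force readings were about 30 N while pressing flush and 16 N at the bottom stop. These were read at the end of each move, so brief peaks in between were not seen.

**Last checks**
- **Released tray:** The side and wrist pictures show it hanging free with the catch out above the plate edge.
- **Flushness:** The wrist camera puts the tray's back roughly 1.5 mm off the strip, with an error of about 1 mm; the limit is 2.5 mm.
- **Sag:** The tray tips down at its front by about 0.04 rad; the limit is 0.07. The hook play alone accounts for about 0.03 rad, and I put the rest down to measurement error without confirming it.
- **Hook height:** This was the one disagreement. I estimated it from the tool at 7 to 8.7 mm below the slot centre, depending on load, against an allowed 5 to 9. The lower figure was taken under a 16 N push. The hook geometry stops at 7 mm, and the catch being out agrees with that.
- **Other objects:** I saw no movement of the charger, spool or multimeter in the last overhead picture, judging by eye.

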